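# Uncap the left gas outlet, thread hand unknown

### The arm

A 6-joint arm with a two-finger parallel gripper is mounted at the origin on a cart in front of the work surface, level with it; the furniture and walls round the work are solid. World frame = base frame: x ahead of the robot, y to its left, z up, the work surface at z = 0. Lengths are in m, angles in rad, forces in N, time in s.
With the tool pointing down it reaches from about 0.35 to 0.95 m from the base axis. Payload 17.4 kg.
Tool frame: the origin (TCP) lies at the very end of the fingers, on their centre line; the grasp point (between the pads) lies 19 mm behind it; z points along the fingers, y is the line along which they close (so a half turn about z gives the same grasp; the last joint's range is limited). The gripper opens to 93 mm and grips with 3 to 60 N. Pads are 15 mm wide; open, the fingers measure 128 mm over their backs; the gripper's body (75 mm by 188 mm) begins 65 mm behind the grasp point.
Start: joints at [-1.288, 0.116, 1.442, -0, 1.584, -0.038], TCP at [0.213, -0.641, 0.219] pointing down, gripper open.
Joint ranges: [-2.83, 2.83], [-0.83, 2.19], [0.07, 2.5], [-1.14, 4.28], [0.01, 3], [-2.97, 2.97]. Speed limits (rad/s): [1.89, 1.89, 2.22, 3.14, 3.14, 3.14].

### API

Orientations are given as a unit quaternion [w, x, y, z].
In Python, from bench import bot, order, capture gives the robot as it stands (bot), with the cameras as plain functions and the job (order).
- The arm moves only by the tool run_rows, called after ">>>" by a JSON object that holds its "name" and its "arguments", one argument or row to a line. Schema: {"type":"object","properties":{"deltas":{"type":"string"},"only":{"type":"string"},"quiet":{"type":"boolean"},"lines":{"type":"string"}},"required":["deltas"],"additionalProperties":false}. deltas is a string of 1 to 20 rows, parted by a bar, with the numbers parted by spaces; each row has 7 numbers: a rotation vector rx, ry, rz in rad, then dx, dy, dz in m, then the opening from 0.0 (shut) to 1.0 (fully open); each row shifts and turns the commanded pose from where the row before left it, along the tool's axes as they then stand; what a row does not reach is not made up. A row lasts 1/12 s, in which the tool goes at most 0.0417 m and 0.125 rad, less where a joint would pass 70% of its speed; a pose out of reach is approached as far as the arm can. The fingers move at their own pace and stop on an object; the grip force is fixed at half the most. Time passes only in rows, so rows that do not move let the fingers close. The tool returns the time, the measured TCP pose, the force, the opening and the grip force at its end. only (a regular expression) keeps the lines of the reply that match it, lines (a string "A,B") keeps lines A to B, and quiet returns only ok. Input that does not fit is refused with a message, and nothing moves.
- bot.get_obs(): the state, without advancing time (a new reading comes with each control period).
- capture(name): name is "scene" or "top" or "wrist"; returns a dict with "img" (400x640x3 uint8, red, green, blue), "depth" (400x640 float32, m along the optical axis (not along the pixel's ray), 0 where there is no reading), "fx", "fy", "cx", "cy" (pixels), "k1" (the pictures are not rectified: a ray, as slopes to the right and down, at radius r is drawn at 1 + k1 r^2 times it, then the intrinsics apply), "rvec" (rotation vector, rad) and "tvec" (3), from world to camera coordinates, as OpenCV has them. Camera axes: x right, y down, z forward; pixel columns grow to the right and rows downward; lengths in m; the calibration is good to about 2 mm. A picture is of the moment at which its call begins.
- order.finish_job(): hands the job in; it is judged then, once.
The state is a dict: "t": time; "qpos": joint angles; "qvel": joint speeds; "joint_efforts": joint torques, N m; "position": TCP position; "eef_rot": TCP orientation; "ft_force": force on the tool from outside, world axes, zero at the start; "moment": the same for the moment, N m; "gripper_width": opening from 0.0 (shut) to 1.0 (fully open); "grasp_force": force on a finger pad.
Only numpy, scipy, OpenCV 4.12 (cv2) and the standard library are available. Lean on these libraries where they do the work, as an engineer would, in place of code of your own. Each camera call takes 0.05 s, during which the arm holds its last target. There are 200 camera calls.

### The job

The torch is to be connected to the left one of the two brass gas outlets standing on the bench (left as seen from the robot). Unscrew its cap - one outlet has a normal and the other a reverse thread and they look alike, so try it one way and, if it will not go, the other - lift it off, and finish while still holding it in the gripper, well clear above its outlet (at least 5 cm higher than it sat). Leave the other outlet's cap screwed home and do not push the things lying around.

Things in the scene. Friction and masses are not known exactly. Their poses are not given: they have to be found in the camera images.
- cap_1: cap of outlet_1: fluted round brass screw cap, 46 mm diameter, 30 mm tall, with a 30 x 5 x 3 mm raised bar across its top; 0.12 kg, hollow, open below. Origin: centre of its lower rim, which sits on the outlet's shoulder 60 mm above the bench; z up, x along the bar. It starts screwed home (bar along the outlet's x) and cannot be lifted then.
- cap_2: cap of outlet_2, like cap_1 with the other hand of thread. Either cap turns, almost without drag, only in its loosening direction (clockwise or anticlockwise from above, not visible); the other way it stops hard within 0.15 rad. Turned loose by 0.8 to 1.4 rad (aim at 1.1; next stop at about 1.5) it lifts straight off; no need to raise it while turning.
- outlet_1: outlet that carries cap_1, brass, fixed to the bench: steel foot 72 mm across, column 34 mm, shoulder 47 mm across with its top 60 mm above the bench, above it a 21 mm tall threaded stub inside the cap; thin copper pipe on its +x side. Origin: on its axis at bench level, z up.
- outlet_2: outlet that carries cap_2, alike in look, size, origin and axes. One outlet stands 10 cm or more farther left (+y) than the other; which of the two names is on the left changes from start to start, so the hand of the left thread does too.
- battery_pack: bystander: black tool battery, 118 x 79 x 57 mm, lying behind and to the right
- tape_measure: bystander: yellow tape measure standing on edge, 38 x 83 x 72 mm, in front
- spring_clamp: bystander: black spring clamp, 60 x 123 x 26 mm, behind
- marking_gauge: bystander: wooden marking gauge, 55 x 200 x 57 mm, front right
- pencil: bystander: flat red pencil, 177 x 14 x 9 mm, behind left
- wax_tin: bystander: round tin, 71 mm across, 74 mm tall, on the right

How it is judged:
By the outcome, as a careful person would: the job done as asked, in the order asked, and still so for the second after the job is handed in, while the arm keeps its last pose, push and grip.
It also fails if it takes over 45 s, if anything falls off the work surface, if the arm or the gripper's body presses on something with over 40 N, if the wrist force passes 120 N, or if a joint passes its speed limit or range.

## Working session

There is one attempt and no reset: what is moved stays moved. The work goes in short steps, Python scripts to look and compute and a tool call to move; the robot and the scene stay as the last step left them, time stands still between calls to the robot, and variables do not carry over. Pictures are saved under pics/ and viewed, at most 10 in all, crops included, and the job is handed in when it is done.

```bash
ls; mkdir -p pics
```

Run:
```python
from bench import bot, order, capture
import cv2,numpy as np
for n in ("scene","top"):
    c=capture(n); cv2.imwrite(f"pics/{n}0.png",c["img"][:,:,::-1]); np.save(f"{n}.npy",c,allow_pickle=True)
    R=cv2.Rodrigues(np.array(c["rvec"]))[0]; print(n,c["fx"],c["k1"],-R.T@c["tvec"],R[2])
o=bot.get_obs();print(o["t"],o["position"],o["eef_rot"],o["gripper_width"])
```

```text
bench.py
pics
scene 449.72343120256664 -0.009151762933654608 [0.17864665 0.62795897 0.81874861] [ 0.35829586 -0.60838598 -0.70816   ]
top 458.80697994524166 0.037081768855316645 [ 0.30898065 -0.04269861  1.31252915] [ 0.19859175  0.01294988 -0.97999674]
0.1 [ 0.21275983 -0.64041172  0.21799161] [-4.97787713e-04  9.87164663e-01  1.59704966e-01 -6.96976280e-05] 1.000198333582342
```

View pics/top0.png

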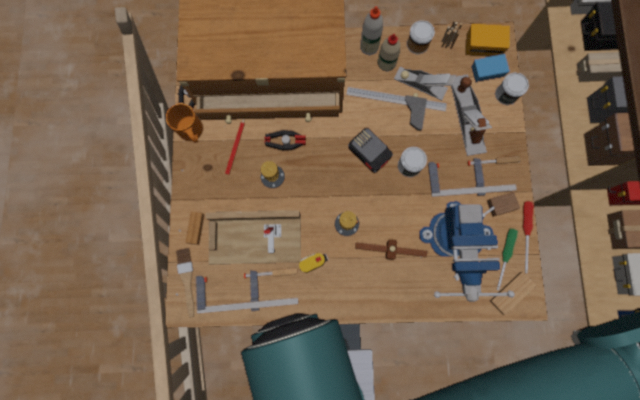

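View pics/scene0.png

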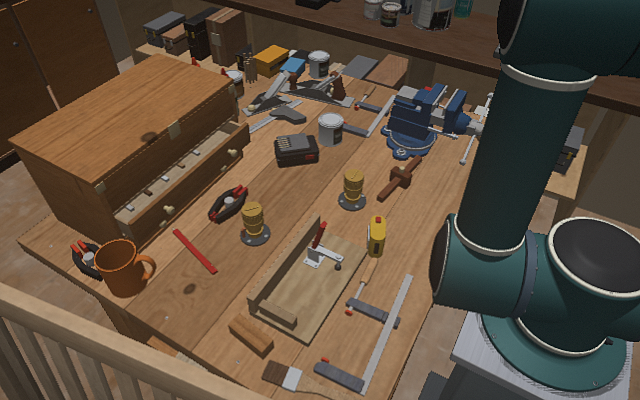

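The top view shows the left cap at about (269,170) and the right one at (347,220). The spring clamp (285,140) and pencil (235,148) are near the left one. Next I measure both caps.

Create h.py:
```python
import numpy as np,cv2
def rays(c,uv):
    K=np.array([[c["fx"],0,c["cx"]],[0,c["fy"],c["cy"]],[0,0,1.]])
    n=cv2.undistortPoints(np.array(uv,float).reshape(-1,1,2),K,np.array([c["k1"],0,0,0,0.])).reshape(-1,2)
    R=cv2.Rodrigues(np.array(c["rvec"]))[0]
    return -R.T@np.array(c["tvec"]),np.c_[n,np.ones(len(n))],R
def cast(c,uv,z):
    o,d,R=rays(c,uv); d=d@R; return o+d*((z-o[2])/d[:,2])[:,None]
def dpts(c,uv):
    o,d,R=rays(c,uv); uv=np.array(uv,int); return o+(d*c["depth"][uv[:,1],uv[:,0]][:,None])@R
def brass(c,box,smin=110):
    h=cv2.cvtColor(c["img"],cv2.COLOR_RGB2HSV); m=cv2.inRange(h,(17,smin,60),(32,255,255))
    k=np.zeros_like(m);x0,y0,x1,y1=box;k[y0:y1,x0:x1]=255
    ys,xs=np.nonzero(m&k); return np.c_[xs,ys]
```

Run:
```python
from h import *
for n,bs in (("top",[(250,150,292,192),(327,200,367,240)]),("scene",[(235,195,275,245),(335,162,372,210)])):
    c=np.load(n+".npy",allow_pickle=True).item()
    for b in bs:
        uv=brass(c,b); p=dpts(c,uv); t=(p[:,2]>.083)&(p[:,2]<.1); q=p[t]
        mid=(q.min(0)+q.max(0))/2; (e,r)=cv2.minEnclosingCircle(q[:,:2].astype(np.float32))
        bar=q[q[:,2]>.0915]
        print(n,len(uv),t.sum(),"zmax",p[:,2].max(),np.median(q[:,2]),"mid",mid,"circ",e,r,len(bar))
    i=c["img"][:,:,::-1]; 
    cv2.imwrite(f"pics/{n}1.png",np.hstack([cv2.resize(i[b[1]:b[3],b[0]:b[2]],(400,400),interpolation=cv2.INTER_CUBIC) for b in bs]))
```

```text
top 295 214 zmax 1.3125291506099168 0.08985669448701472 mid [0.64431613 0.1109875  0.0896393 ] circ (0.644831657409668, 0.11169983446598053) 0.023174507543444633 55
top 265 226 zmax 1.3125291506099168 0.09016904084270017 mid [ 0.49772677 -0.10090397  0.09074673] circ (0.49808168411254883, -0.10135532915592194) 0.02363922819495201 70
scene 641 280 zmax 0.8187486089087825 0.08943157458684753 mid [0.64278225 0.11380445 0.08895834] circ (0.6428278684616089, 0.11259035021066666) 0.024929897859692574 34
scene 572 225 zmax 0.8187486089087825 0.08924487597336539 mid [ 0.49795791 -0.0996599   0.0880816 ] circ (0.4973769187927246, -0.09998084604740143) 0.02543286234140396 18
```

View pics/top1.png

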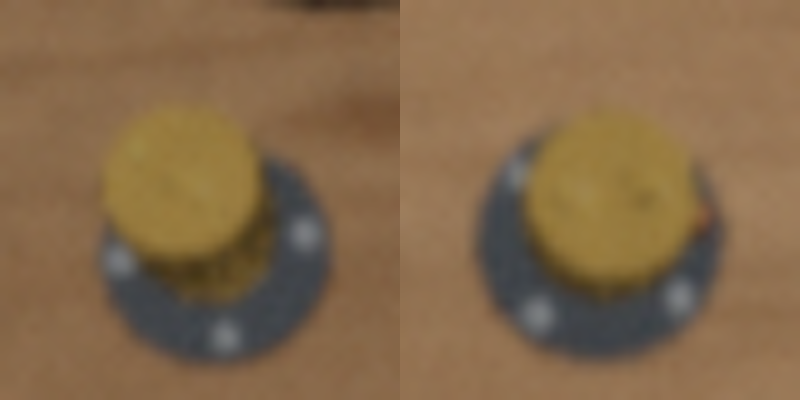

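The left cap's top is at (0.6445, 0.112, 0.090); both views agree with the given heights and radius. I check obstacle heights along the path and around the cap.

Run:
```python
from h import *
from scipy.spatial.transform import Rotation as Ro
P=[]
for n in("top","scene"):
    c=np.load(n+".npy",allow_pickle=True).item()
    v,u=np.nonzero(c["depth"]>0); p=dpts(c,np.c_[u,v]); P.append(p[(p[:,2]<.6)])
p=np.vstack(P)
a=np.array([.213,-.641]);b=np.array([.6445,.112])
for s in np.linspace(0,1,9):
    m=a+s*(b-a); q=p[np.linalg.norm(p[:,:2]-m,axis=1)<.12]; print(m.round(2),np.percentile(q[:,2],99.5).round(3) if len(q) else None)
d=np.linalg.norm(p[:,:2]-b,axis=1)
for r in (.1,.12,.14,.16,.18,.2,.25):
    q=p[(d<r)&(d>.05)]; i=q[:,2].argmax(); print(r,np.percentile(q[:,2],99.5).round(3),q[i].round(3))
from bench import bot, order, capture
o=bot.get_obs(); R=Ro.from_quat(np.array(o["eef_rot"])[[1,2,3,0]]).as_matrix(); print(R.round(3)); print(R.T@(np.array([.6445,.112,.3])-o["position"]))
```

```text
[ 0.21 -0.64] 0.532
[ 0.27 -0.55] 0.577
[ 0.32 -0.45] 0.567
[ 0.37 -0.36] 0.174
[ 0.43 -0.26] 0.172
[ 0.48 -0.17] 0.093
[ 0.54 -0.08] 0.093
[0.59 0.02] 0.092
[0.64 0.11] 0.092
0.1 0.027 [0.732 0.071 0.033]
0.12 0.068 [0.527 0.108 0.073]
0.14 0.07 [0.528 0.061 0.075]
0.16 0.143 [0.799 0.111 0.149]
0.18 0.144 [0.799 0.111 0.149]
0.2 0.249 [0.838 0.1   0.255]
0.25 0.251 [0.838 0.1   0.255]
[[ 0.949  0.315 -0.   ]
 [ 0.315 -0.949  0.001]
 [ 0.    -0.001 -1.   ]]
[ 0.64696141 -0.57798018 -0.08141369]
```

>>> {"name": "run_rows", "arguments": {
  "deltas": "0 0 0 0 0 -0.04 1 | 0 0 0 0 0 -0.04 1 | 0 0 0 0.01 -0.009 0 1 | 0 0 0 0.025 -0.0223 0 1 | 0 0 0 0.027 -0.0241 0 1 | 0 0 0 0.027 -0.0241 0 1 | 0 0 0 0.027 -0.0241 0 1 | 0 0 0 0.027 -0.0241 0 1 | 0 0 0 0.027 -0.0241 0 1 | 0 0 0 0.027 -0.0241 0 1 | 0 0 0 0.027 -0.0241 0 1 | 0 0 0 0.027 -0.0241 0 1 | 0 0 0 0.027 -0.0241 0 1 | 0 0 0 0.027 -0.0241 0 1 | 0 0 0 0.027 -0.0241 0 1 | 0 0 0 0.027 -0.0241 0 1"
}}

```text
t: 1.43
position: [0.4529, -0.2215, 0.2986]
eef_rot: [0.0, 0.987, 0.16, 0.0]
ft_force: [0.8, 0.1, 0.4]
gripper_width: 1.0
grasp_force: 0.0
```

>>> {"name": "run_rows", "arguments": {
  "deltas": "0 0 0 0.027 -0.0241 0 1 | 0 0 0 0.027 -0.0241 0 1 | 0 0 0 0.027 -0.0241 0 1 | 0 0 0 0.027 -0.0241 0 1 | 0 0 0 0.027 -0.0241 0 1 | 0 0 0 0.027 -0.0241 0 1 | 0 0 0 0.027 -0.0241 0 1 | 0 0 0 0.025 -0.0223 0 1 | 0 0 0 0.02 -0.0178 0 1 | 0 0 0 0.01 -0.009 0 1 | 0 0 0 0.005 -0.0045 0 1 | 0 0 0 0 0 0 1 | 0 0 0 0 0 0 1 | 0 0 0 0 0 0 1"
}}

```text
t: 2.6
position: [0.6183, 0.0651, 0.2989]
eef_rot: [0.0, 0.987, 0.159, 0.0]
ft_force: [0.3, 0.0, 0.1]
gripper_width: 0.999
grasp_force: 0.0
```

Create look.py:
```python
import sys
from h import *
from bench import bot, order, capture
from scipy.spatial.transform import Rotation as Ro
n=sys.argv[1]
c=capture("wrist"); cv2.imwrite(f"pics/{n}.png",c["img"][:,:,::-1]); np.save("wrist.npy",c,allow_pickle=True)
v,u=np.nonzero(c["depth"]>0); p=dpts(c,np.c_[u,v]); b=np.array([.6445,.112])
q=p[(np.linalg.norm(p[:,:2]-b,axis=1)<.05)&(p[:,2]>.08)&(p[:,2]<.1)]
if len(q)>20:
    print("circ",cv2.minEnclosingCircle(q[:,:2].astype(np.float32)),"mid",(q.min(0)+q.max(0))/2,np.median(q[:,2]),len(q))
o=bot.get_obs(); R=Ro.from_quat(np.array(o["eef_rot"])[[1,2,3,0]]).as_matrix()
print(o["t"],o["position"],o["qpos"],R.round(3).tolist(),"to grasp",R.T@(np.array([.6445,.112,.064])-o["position"]))
```

```bash
python3 look.py w0
```

```text
circ ((0.6445271968841553, 0.10969232022762299), 0.02428346499800682) mid [0.64423027 0.10976666 0.08742941] 0.09032462086279128 990
2.65 [0.61828338 0.06509698 0.29899674] [ 6.39555354e-02 -9.91380589e-03  1.44371321e+00 -1.72945101e-04
  1.70735587e+00  1.31512153e+00] [[0.949, 0.314, 0.0], [0.314, -0.949, -0.0], [0.0, 0.0, -1.0]] to grasp [ 0.03953634 -0.03635567  0.23500173]
```

View pics/w0.png

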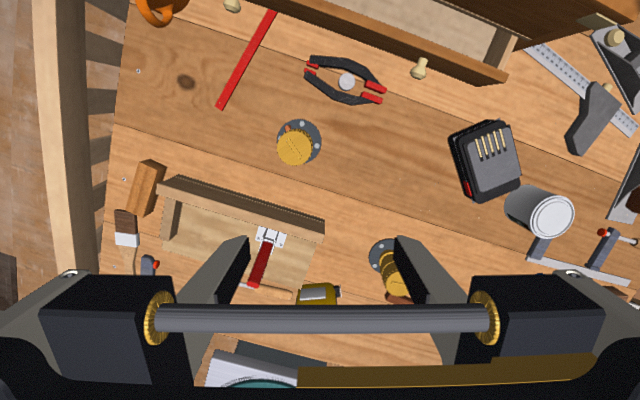

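The wrist view shows the left cap at (295,147) with the clamp at (345,80). The averaged centre is (0.644, 0.111). I move above it and re-measure.

>>> {"name": "run_rows", "arguments": {
  "deltas": "0 0 0 0.01 -0.009 0 1 | 0 0 0 0.02 -0.018 0.01 1 | 0 0 0 0.009 -0.008 0.03 1 | 0 0 0 0 0 0.04 1 | 0 0 0 0 0 0.04 1 | 0 0 0 0 0 0.02 1 | 0 0 0 0 0 0.01 1 | 0 0 0 0 0 0 1 | 0 0 0 0 0 0 1 | 0 0 0 0 0 0 1"
}}

```text
t: 3.48
position: [0.6455, 0.1118, 0.1511]
eef_rot: [0.0, 0.987, 0.16, 0.002]
ft_force: [-0.6, -0.2, 0.7]
gripper_width: 1.001
grasp_force: 0.0
```

```bash
python3 look.py w1
```

```text
circ ((0.6444447040557861, 0.10976484417915344), 0.02410797029733658) mid [0.64487974 0.11006096 0.08747406] 0.0903946460804892 2255
3.5333 [0.64552052 0.1117961  0.15110679] [1.32539928e-01 9.65646973e-02 1.57222261e+00 2.86601510e-05
 1.46966115e+00 1.38279928e+00] [[0.949, 0.315, 0.003], [0.315, -0.949, 0.0], [0.003, 0.001, -1.0]] to grasp [-0.00117382 -0.00056379  0.08710327]
```

View pics/w1.png

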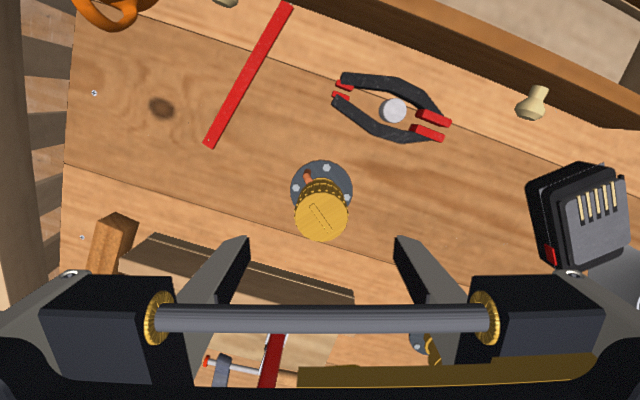

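The cap, at (321,216), is centred between the fingers. I descend with a small correction, then close.

>>> {"name": "run_rows", "arguments": {
  "deltas": "0 0 0 -0.0015 0.0006 0.01 1 | 0 0 0 0 0 0.025 1 | 0 0 0 0 0 0.025 1 | 0 0 0 0 0 0.017 1 | 0 0 0 0 0 0.01 1 | 0 0 0 0 0 0 1 | 0 0 0 0 0 0 1"
}}

```text
t: 4.12
position: [0.6436, 0.1107, 0.0622]
eef_rot: [0.0, 0.987, 0.16, 0.0]
ft_force: [1.2, 0.4, 0.5]
gripper_width: 1.0
grasp_force: 0.0
```

>>> {"name": "run_rows", "arguments": {
  "deltas": "0 0 0 0 0 0 0 | 0 0 0 0 0 0 0 | 0 0 0 0 0 0 0 | 0 0 0 0 0 0 0 | 0 0 0 0 0 0 0 | 0 0 0 0 0 0 0 | 0 0 0 0 0 0 0 | 0 0 0 0 0 0 0"
}}

```text
t: 4.78
position: [0.6434, 0.1107, 0.0617]
eef_rot: [-0.0, 0.987, 0.16, 0.0]
ft_force: [-0.2, 0.2, 0.6]
gripper_width: 0.494
grasp_force: 30.0
```

Opening 0.494 × 93 mm = 46 mm, so the cap is gripped. I try anticlockwise (rz negative, since tool z points down) by 0.25.

>>> {"name": "run_rows", "arguments": {
  "deltas": "0 0 -0.05 0 0 0 0 | 0 0 -0.05 0 0 0 0 | 0 0 -0.05 0 0 0 0 | 0 0 -0.05 0 0 0 0 | 0 0 -0.05 0 0 0 0 | 0 0 0 0 0 0 0 | 0 0 0 0 0 0 0"
}}

```text
t: 5.37
position: [0.6433, 0.111, 0.0616]
eef_rot: [-0.0, 0.96, 0.281, 0.0]
ft_force: [-0.6, 3.3, -0.4]
gripper_width: 0.491
grasp_force: 30.0
```

Create st.py:
```python
from bench import bot, order, capture
import numpy as np
o=bot.get_obs(); print(o["t"],"M",np.round(o["moment"],2),"F",np.round(o["ft_force"],1),"pos",o["position"],"yaw",2*np.arctan2(o["eef_rot"][2],o["eef_rot"][1]),o["qpos"][5],o["grasp_force"])
```

```bash
python3 st.py
```

```text
5.3667 M [ 0.66  0.06 -0.44] F [-0.6  3.3 -0.4] pos [0.64334986 0.1110117  0.06162784] yaw 0.5690966534989571 1.1331161567115853 29.99919070978649
```

Mz is −0.44 N m against the turn, so it seems stopped. I try clockwise and compare.

>>> {"name": "run_rows", "arguments": {
  "deltas": "0 0 0.05 0 0 0 0 | 0 0 0.08 0 0 0 0 | 0 0 0.06 0 0 0 0 | 0 0 0.03 0 0 0 0 | 0 0 0 0 0 0 0"
}}

```text
t: 5.78
position: [0.6434, 0.1107, 0.0616]
eef_rot: [0.0, 0.985, 0.173, 0.0]
ft_force: [1.1, 1.9, -0.4]
gripper_width: 0.496
grasp_force: 30.0
```

```bash
python3 st.py
```

```text
5.7833 M [ 0.36 -0.11  0.02] F [ 1.1  1.9 -0.4] pos [0.64342541 0.11074951 0.06163466] yaw 0.3478472120962097 1.3543651127019576 30.00012485346815
```

>>> {"name": "run_rows", "arguments": {
  "deltas": "0 0 0.05 0 0 0 0 | 0 0 0.08 0 0 0 0 | 0 0 0.06 0 0 0 0 | 0 0 0.06 0 0 0 0 | 0 0 0 0 0 0 0 | 0 0 0 0 0 0 0"
}}

```text
t: 6.28
position: [0.6435, 0.1107, 0.0616]
eef_rot: [0.0, 0.999, 0.051, 0.0]
ft_force: [0.3, 1.3, -1.3]
gripper_width: 0.49
grasp_force: 30.0
```

```bash
python3 st.py
```

```text
6.2833 M [ 0.29 -0.12 -0.03] F [ 0.3  1.3 -1.3] pos [0.64350469 0.11073843 0.06164626] yaw 0.10288498973494839 1.599324005829059 29.99982341818395
```

Clockwise is free (Mz ≈ 0). I turn to yaw ≈ −0.6, which is about 1.1 loose counted from the stop.

>>> {"name": "run_rows", "arguments": {
  "deltas": "0 0 0.05 0 0 0 0 | 0 0 0.1 0 0 0 0 | 0 0 0.1 0 0 0 0 | 0 0 0.1 0 0 0 0 | 0 0 0.1 0 0 0 0 | 0 0 0.1 0 0 0 0 | 0 0 0.1 0 0 0 0 | 0 0 0.05 0 0 0 0 | 0 0 0 0 0 0 0 | 0 0 0 0 0 0 0"
}}

```text
t: 7.12
position: [0.6435, 0.1105, 0.0617]
eef_rot: [0.0, 0.956, -0.294, 0.0]
ft_force: [0.4, -1.1, -0.9]
gripper_width: 0.494
grasp_force: 30.0
```

```bash
python3 st.py
```

```text
7.1167 M [-0.   -0.06  0.02] F [ 0.4 -1.1 -0.9] pos [0.64346954 0.11053667 0.06166152] yaw -0.5957865296368599 2.2978743260918093 30.00000172352884
```

>>> {"name": "run_rows", "arguments": {
  "deltas": "0 0 0 0 0 -0.003 0 | 0 0 0 0 0 -0.003 0 | 0 0 0 0 0 -0.003 0 | 0 0 0 0 0 0 0"
}}

```text
t: 7.45
position: [0.6437, 0.1108, 0.0716]
eef_rot: [-0.0, 0.956, -0.295, 0.0]
ft_force: [-0.2, -0.1, -0.4]
gripper_width: 0.494
grasp_force: 30.0
```

```bash
python3 st.py
```

```text
7.45 M [ 0.08 -0.02  0.02] F [-0.2 -0.1 -0.4] pos [0.64371823 0.11076878 0.07158971] yaw -0.5983495163986586 2.300506103780556 29.999341381480917
```

There is no pull force, so it lifts freely. I raise it 12 cm and look.

>>> {"name": "run_rows", "arguments": {
  "deltas": "0 0 0 0 0 -0.005 0 | 0 0 0 0 0 -0.01 0 | 0 0 0 0 0 -0.015 0 | 0 0 0 0 0 -0.02 0 | 0 0 0 0 0 -0.02 0 | 0 0 0 0 0 -0.02 0 | 0 0 0 0 0 -0.015 0 | 0 0 0 0 0 -0.01 0 | 0 0 0 0 0 -0.005 0 | 0 0 0 0 0 0 0 | 0 0 0 0 0 0 0 | 0 0 0 0 0 0 0"
}}

```text
t: 8.45
position: [0.643, 0.1107, 0.1894]
eef_rot: [0.0, 0.955, -0.295, -0.001]
ft_force: [-0.5, -0.3, -0.6]
gripper_width: 0.492
grasp_force: 30.0
```

```bash
python3 st.py
```

Run:
```python
from bench import bot, order, capture
import cv2
c=capture("scene"); cv2.imwrite("pics/s2.png",cv2.resize(c["img"][100:280,180:420,::-1],(800,600)))
```

```text
8.45 M [ 0.09  0.   -0.05] F [-0.5 -0.3 -0.6] pos [0.64304302 0.11066911 0.18937572] yaw -0.5991886935586321 2.3013362572116054 29.999256223090924
```

View pics/s2.png

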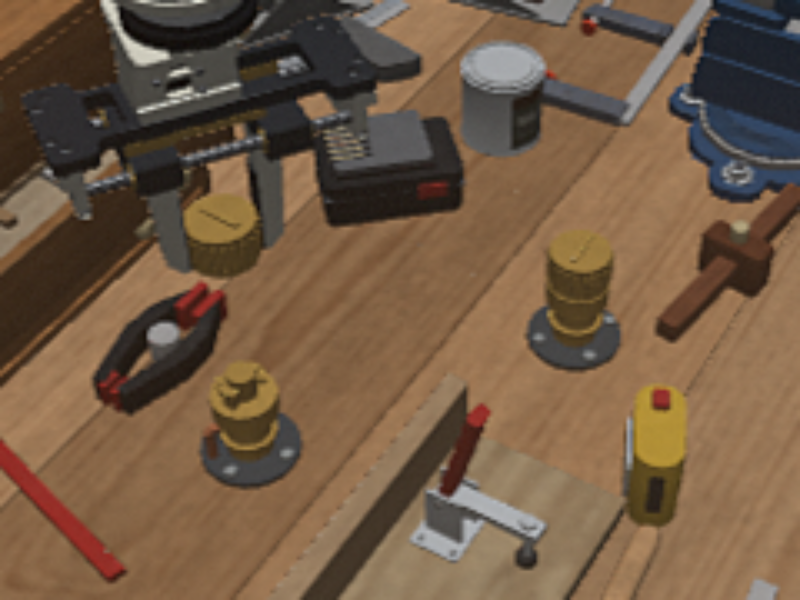

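The crop shows the cap held between the fingers at (222,232). The bare threaded stub of the left outlet is at (245,385), the other cap is still on at (580,265), and the bystanders haven't moved. I hand the job in.

```bash
python3 -c "
from bench import bot, order, capture
print(order.finish_job())"
```

```text
the job is handed in; nothing more can be done
None
```

I unscrewed the left outlet's cap clockwise (anticlockwise hit the stop) and handed the job in at about 8.5 s, with the cap held about 13 cm above where it sat, the other cap still on and nothing else moved.

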